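# Close up the nut grinder and hold its lid at the pulse position

## Task

The nut grinder is loaded: first push its crumb drawer fully shut, then put the bayonet lid (the one with the bar grip and two lugs) on the grinder's mouth, lugs down through the two slots until it sits fully home. Twist the lid clockwise against its spring to the pulse position, half way to the lock, where the bar points at the single mark on the rim, never going on to the lock stop at the double mark, and keep hold of it there: the job finishes with the gripper still holding the lid at that position. Leave the other things on the counter where they are.

Things in the scene. Friction and masses are not known exactly. Their poses are not given: they have to be found in the camera images.
- grinder: White nut grinder fixed to the counter, base 235 x 180 x 75 mm with a round tower and aluminium collar above it. Origin on the counter under the axis of the mouth; x points to its back (the drawer side is -x; the base's front face is at x = -140 mm, its back at +95 mm), z up.
- mouth (a point): Centre of the mouth on the grinder's axis, at the collar's top face, 165 mm above the counter; axes as the grinder's. The opening is 70 mm across, in a collar 122 mm across with a 6 mm thick flange. The lid lies fully home when its disc rests on the collar: its origin is then 14 mm below this point.
- drawer (a joint): Crumb drawer in the front of the grinder's base, how far it is open in m: 0 shut, 0.07 at most. It slides along the grinder's x (opens to -x) with about 1.5 N of friction and stays where it is left.
- drawer_lip (a point): Middle of the front face of the drawer's lip, a 100 mm wide, 12 mm high ledge (height of its middle 60 mm above the counter), 14 mm proud of the drawer's front panel (160 mm wide, from 10 to 70 mm high). It moves with the drawer. Shut, it lies at x = -164 mm in the grinder's frame.
- lock_ring (a joint): Sprung ring under the collar's flange that the lid's lugs catch and turn: 0 at rest (under the slots), grows clockwise seen from above, 0.70 rad is the pulse position, 1.4 rad is the lock's hard stop. The spring pushes back with 0.03 N m at 0, 0.10 N m at 0.7 rad. The lugs have about 0.05 rad of play in it.
- lid: White bayonet lid, loose, about 0.22 kg. Origin at the centre of its underside; x along the bar grip and the lugs, z up; a half turn looks the same. Plug 66 mm across, 14 mm high, with two opposite lugs at its bottom (17 mm wide, 5 mm thick, reaching 43 mm from the axis, under the bar's ends); above it a disc 100 mm across, from 14 to 22 mm high.
- plain_lid: Bystander: flat white lid 92 mm across with a round knob, no lugs, 36 mm high; it may lie to the left or right of the grinder. Origin at the centre of its underside.
- nozzle: Bystander: steel piping nozzle, a cone 34 mm across and 48 mm high. Origin at the centre of its underside.
- bowl: Bystander: steel bowl 130 mm across, 60 mm high. Origin at the centre of its underside.
- jar: Bystander: jar 72 mm across, 110 mm high. Origin at the centre of its underside.
- cutter: Bystander: steel ring cutter 60 mm across, 30 mm high. Origin at the centre of its underside.
- spatula: Bystander: spatula lying on the counter at the left side.
- slot (a point): One of two opposite slots in the flange, at the collar's top face, 40 mm from the mouth's axis. Each is 21 mm wide and reaches out to 46 mm from the axis. They lie on the line 0.70 rad (40 degrees) anticlockwise, seen from above, of the grinder's x axis; the lid goes in with its bar along this line.
- pulse_mark (a point): The single black mark on the collar's rim at the back, 56 mm from the axis on the grinder's x axis; a second single mark lies opposite, at the front. The pulse position: the lid's bar along this line, 0.70 rad clockwise of the slots. Double marks another 0.70 rad clockwise show the lock.
- lid_grip (a point): Middle of the lid's upright bar grip, on the lid's axis, 42 mm above its underside. The bar is 64 mm long (along the lid's x), 18 mm thick, from 22 to 62 mm above the underside. With the lid turned, its lugs are under the flange and it can lift by at most 3 mm.

How it is judged:
By the outcome, as a careful person would: the job done as asked, in the order asked, and still so for the second after the job is handed in, while the arm keeps its last pose, push and grip.
It also fails if it takes over 58 s, if anything falls off the work surface, if the arm or the gripper's body presses on something with over 40 N, if the wrist force passes 120 N, or if a joint passes its speed limit or range.

## Robot

A 6-joint arm with a two-finger parallel gripper is mounted at the origin on the work surface. World frame = base frame: x ahead of the robot, y to its left, z up, the work surface at z = 0. Lengths are in mm, angles in rad, forces in N, time in s.
With the tool pointing down it reaches from about 275 to 1000 mm from the base axis. Payload 8.4 kg.
Tool frame: the origin (TCP) lies midway between the tips of the shut fingers; the grasp point (between the pads) lies 19 mm behind it; z points along the fingers, y is the direction in which the jaws open and shut (so a half turn about z gives the same grasp; the last joint's range is limited). The gripper opens to 85 mm and grips with 20 to 120 N. Pads are 22 mm wide; open, the fingers measure 114 mm over their backs; the gripper's body (76 mm by 85 mm) begins 54 mm behind the grasp point. The pads swing forward as they close: fully open they stand 13 mm farther back than shut.
Start: joints at [-1.318, 0.353, 1.633, -0, 1.155, -0.002], TCP at [157.531, -604.824, 231.281] pointing down, gripper open.
Joint ranges: [-2.63, 2.63], [-0.92, 2.1], [0.06, 2.66], [-1.3, 4.44], [0, 2.69], [-3.02, 3.02]. Speed limits (rad/s): [2.22, 2.22, 2.79, 3.14, 3.14, 3.14].

## Interface

Orientations are given as [roll, pitch, yaw] about the fixed x, y, z axes, in that order (R = Rz(yaw) Ry(pitch) Rx(roll)).
In Python, from rig import r gives the robot as it stands.
- The arm moves only by the tool play_rows, never from a script. Its argument "moves" is a list of rows, each a list of 3 entries, a list of its own where there are three numbers: the turn, a rotation vector about the tool's x, y, z in degrees, then the shift along the tool's x, y, z in mm, then the opening, from 0 (shut) to 1 (fully open). A call has 1 to 20 rows; each row is the pose to reach, as a shift and turn from the pose measured when the call began, along the tool's axes at that moment; what a row does not reach only later rows make up. A row lasts 1/10 s, in which the tool goes at most 50 mm and 8.59 degrees, less where a joint would pass 70% of its speed; a pose out of reach is approached as far as the arm can. A call with a gripper value outside its range is refused whole. The fingers move at their own pace and stop on an object; "newtons" is the grip in N (left out, the last holds). Time passes only in rows, so rows that repeat a pose let the fingers close. It gives the time, the measured TCP pose, the force and the opening at its end, in the units of the state.
- r.sense(): the state, without advancing time (a new reading comes with each control period).
- r.grab_frame(name): name is "scene" or "top" or "wrist"; returns a dict with "color" (420x560x3 uint8, red, green, blue), "K" (3x3 intrinsics, pixels), "rvec" (rotation vector, rad) and "tvec" (3), from world to camera coordinates, as OpenCV has them; the wrist camera has in their place "T_tool_cam" (4x4, takes a point from camera to tool coordinates, whose origin is the TCP and whose axes are the flange's). Camera axes: x right, y down, z forward; pixel columns grow to the right and rows downward; lengths in mm; the calibration is good to about 2 mm. A picture is of the moment at which its call begins: read the wrist's pose just before it. There is no depth.
- r.sign_off(): hands the job in, once; it reports no verdict.
Trained networks look in a picture, given as the dict that the camera call returned (one of the last four; its "shot" number tells which), for a name from the list of things; names that differ only in an ending like _2 or _b are one class to them, and where a whole thing is asked for, a point or a joint stands for the part that bears it (a point fixed in the world has none). Each returns a list of dicts, best first, with "conf" (0 to 1); they miss things now and then, are a little off and sometimes report something else, mostly with a low value. They report only what shows in the picture. A call takes as long as a camera call.
- r.silhouettes(picture, name): "mask" (420x560 bool, what is visible of it) and "location" ([column, row] in pixels, amid what is visible of it).
The state is a dict: "clock": time; "qpos": joint angles; "qvel": joint speeds; "joint_efforts": joint torques, N m; "eef_pos": TCP position; "tcp_rot": TCP orientation; "contact_force": force on the tool from outside, world axes, zero at the start; "wrist_torque": the same for the moment, N m; "opening": opening from 0.0 (shut) to 1.0 (fully open).
Only numpy, scipy, OpenCV 4.12 (cv2) and the standard library are available. Lean on these libraries where they do the work, as an engineer would, in place of code of your own. Each camera call takes 0.05 s, during which the arm holds its last target.

## Working session

There is one attempt and no reset: what is moved stays moved. The work goes in short steps, Python scripts to look and compute and a tool call to move; the robot and the scene stay as the last step left them, time stands still between calls to the robot, and variables do not carry over. Pictures are saved under pics/ and viewed, and the job is handed in when it is done.

Besides the shell and the picture viewer there is one more tool, called as name(argument=value, ...) on one line, values as JSON. play_rows: Moves the arm, as the interface text tells. Its arguments: {"type":"object","properties":{"moves":{"type":"array"},"newtons":{"type":"number"}},"required":["moves"]}

```bash
mkdir -p pics; ls
python3 - <<'E'
from rig import r
import cv2
print(r.sense())
for n in ["scene","top","wrist"]:
    f=r.grab_frame(n); cv2.imwrite(f"pics/{n}0.png",f["color"][:,:,::-1])
    print(n,{k:v for k,v in f.items() if k!="color"})
    for t in ["grinder","lid","plain_lid","drawer"]:
        for d in r.silhouettes(f,t): print(t,d["conf"],d["location"],d["mask"].sum())
E
```

```text
pics
{'clock': 0.0, 'qpos': array([-1.31838853e+00,  3.53645838e-01,  1.63414992e+00, -2.58811038e-05,
        1.15522244e+00, -2.40264596e-03]), 'qvel': array([-0.00109676, -0.00053089,  0.00054518, -0.00016526,  0.00025328,
       -0.00025235]), 'joint_efforts': array([-2.60997513e-03, -6.05261993e+01, -3.42067480e+01, -1.78769828e-04,
        9.35968099e-03, -1.58051671e-05]), 'eef_pos': array([ 157.40612358, -604.3443527 ,  230.55638082]), 'tcp_rot': array([-3.14016706e+00,  2.02381654e-05,  2.54820926e-01]), 'contact_force': array([-0.8961796 ,  0.01636282,  0.35450377]), 'wrist_torque': array([-0.02970263,  0.00876871,  0.02743923]), 'opening': 0.9990209567570489}
scene {'K': array([[386.05695605,   0.        , 286.58370071],
       [  0.        , 386.05695605, 210.55052484],
       [  0.        ,   0.        ,   1.        ]]), 'rvec': array([ 2.25438704,  0.6491355 , -0.29576912]), 'tvec': array([-481.87638762,  -52.85743482, 1227.50088219]), 'shot': 1}
grinder 0.6 [307.9, 260.0] 8904
lid 0.89 [153.4, 350.8] 1762
lid 0.66 [364.2, 152.4] 482
lid 0.21 [308.0, 188.1] 462
plain_li
[... 347 characters left out ...]
01612552, 1038.77779516]), 'shot': 2}
grinder 0.96 [302.1, 199.6] 5698
plain_lid 0.7 [208.5, 244.4] 727
drawer 0.91 [301.5, 240.3] 783
drawer 0.33 [302.2, 201.6] 5723
wrist {'K': array([[320.67100909,   0.        , 279.98870695],
       [  0.        , 320.67100909, 205.97202399],
       [  0.        ,   0.        ,   1.        ]]), 'T_tool_cam': array([[ 8.99314191e-05, -9.56229531e-01, -2.92617626e-01,
         7.55790246e+01],
       [ 9.99999712e-01, -1.34403930e-04,  7.46545596e-04,
         5.12562336e-01],
       [-7.53197904e-04, -2.92617609e-01,  9.56229244e-01,
        -1.43012731e+02],
       [ 0.00000000e+00,  0.00000000e+00,  0.00000000e+00,
         1.00000000e+00]]), 'shot': 3}
```

View pics/scene0.png

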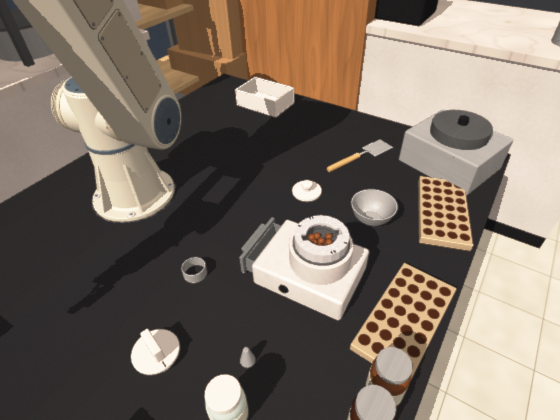

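View pics/top0.png

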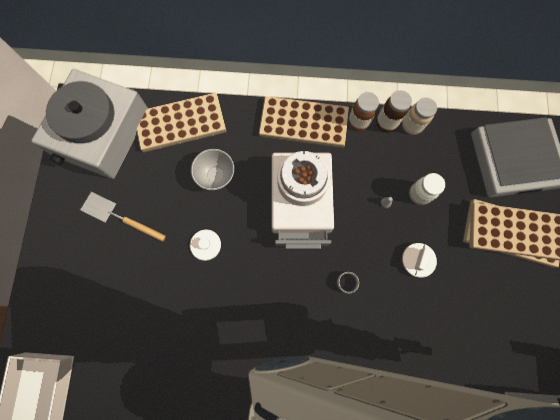

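View pics/wrist0.png

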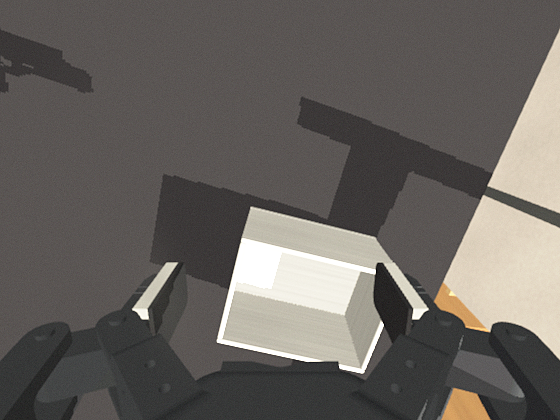

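Scene: the grinder is at top (302,190), its drawer open towards the robot. The bayonet lid with bar is at top (419,260), the plain lid with knob at (206,245), jar (427,190), nozzle (386,202), cutter (348,283). Next I'll zoom in and measure.

```bash
cat > h.py <<'E'
from rig import r
import numpy as np, cv2
from scipy.spatial.transform import Rotation as Ro
def cam(f, s=None):
    if "rvec" in f:
        R=cv2.Rodrigues(np.array(f["rvec"]))[0]; return f["K"],R,np.array(f["tvec"]).reshape(3)
    T=np.eye(4); T[:3,:3]=Ro.from_euler("xyz",s["tcp_rot"]).as_matrix(); T[:3,3]=s["eef_pos"]
    M=np.linalg.inv(T@f["T_tool_cam"]); return f["K"],M[:3,:3],M[:3,3]
def bp(c,uv,z):
    K,R,t=c; uv=np.atleast_2d(uv).astype(float)
    d=np.c_[uv,np.ones(len(uv))]@np.linalg.inv(K).T@R; o=-R.T@t
    return o+d*((z-o[2])/d[:,2])[:,None]
def pr(c,P):
    K,R,t=c; p=(np.atleast_2d(P)@R.T+t)@K.T; return p[:,:2]/p[:,2:]
E
python3 - <<'E'
from h import *
f=r.grab_frame("top"); c=cam(f); np.save('pics/top.npy',f["color"])
im=f["color"][:,:,::-1]
a=cv2.resize(im[140:260,250:360],None,fx=5,fy=5,interpolation=cv2.INTER_CUBIC); cv2.imwrite("pics/t_g.png",a)
b=cv2.resize(im[230:290,380:460],None,fx=8,fy=8,interpolation=cv2.INTER_CUBIC); cv2.imwrite("pics/t_l.png",b)
print(bp(c,[304,177],165),bp(c,[419,260],22))
for d in r.silhouettes(f,"lid"): print(d["conf"],d["location"],d["mask"].sum())
g=r.silhouettes(f,"grinder")[0]
cs,_=cv2.findContours(g["mask"].astype(np.uint8),0,2); print(cv2.minAreaRect(max(cs,key=len)))
f=r.grab_frame("scene"); im=f["color"][:,:,::-1]
cv2.imwrite("pics/s_g.png",cv2.resize(im[205:325,235:375],None,fx=5,fy=5,interpolation=cv2.INTER_CUBIC))
cv2.imwrite("pics/s_l.png",cv2.resize(im[320:380,120:190],None,fx=8,fy=8,interpolation=cv2.INTER_CUBIC))
c2=cam(f); print(bp(c2,[[154,351]],0))
E
```

```text
[[639.93738221  18.14030361 165.        ]] [[ 455.7931508  -341.03268393   22.        ]]
0.81 [418.7, 259.4] 914
((303.0, 199.5), (97.0, 62.0), 90.0)
[[ 444.56601095 -341.22449782    0.        ]]
```

View pics/t_g.png

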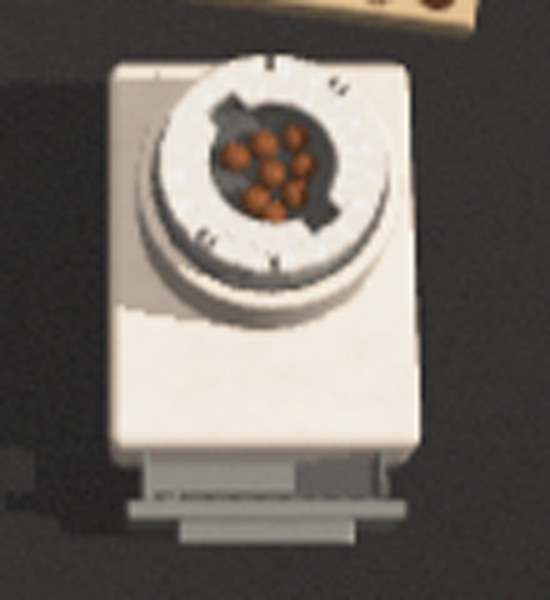

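View pics/t_l.png

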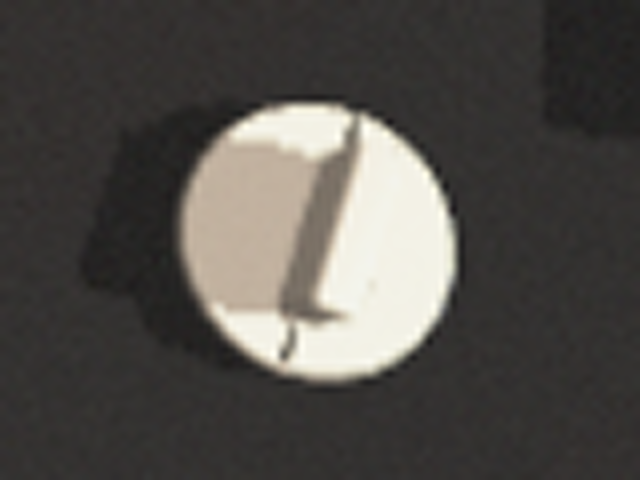

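View pics/s_g.png

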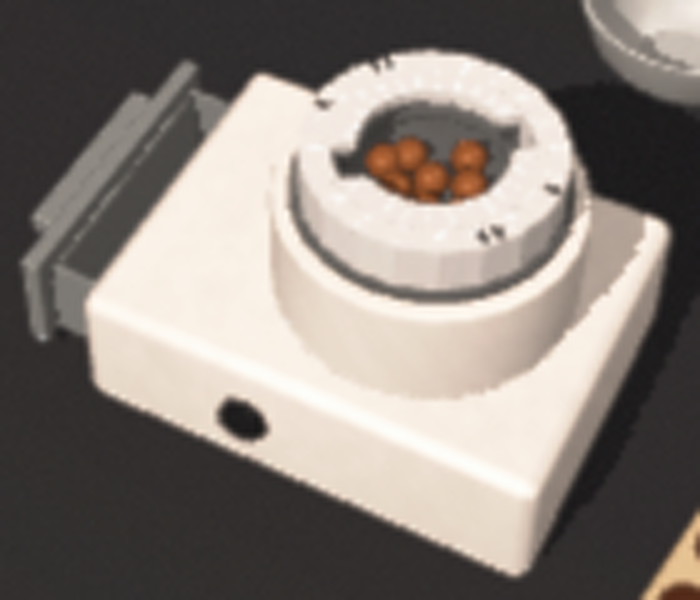

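View pics/s_l.png

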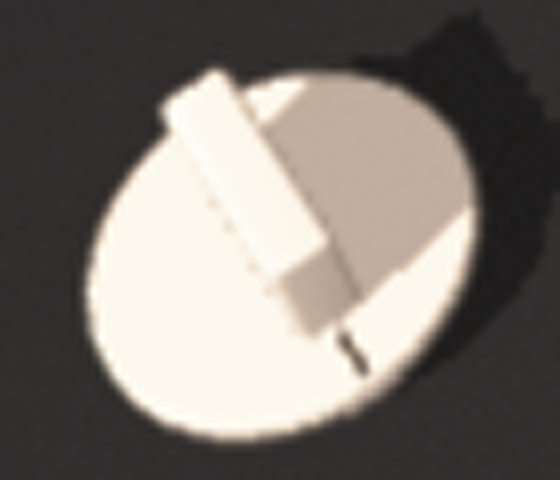

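Run:
```python
from h import *
f=r.grab_frame("top"); c=cam(f); 
A=lambda p,z:bp(c,[[250+(q[0]+.5)/5-.5,140+(q[1]+.5)/5-.5] for q in p],z).round(1)
L=lambda p,z:bp(c,[[380+(q[0]+.5)/8-.5,230+(q[1]+.5)/8-.5] for q in p],z).round(1)
m=A([[270,62],[275,262],[340,85],[205,238],[230,107],[323,218]],165);print(m)
for i in (0,2,4): d=m[i]-m[i+1]; print((m[i]+m[i+1])/2,np.arctan2(d[1],d[0]), np.hypot(*d[:2]))
print("base",A([[112,65],[408,65],[112,445],[418,455]],75))
print("lip",A([[180,543],[355,543]],66), A([[130,503],[405,503]],70))
l=L([[356,118],[288,350]],22);d=l[0]-l[1];print(l,l.mean(0),np.arctan2(d[1],d[0]))
print("barshade",L([[352,155],[305,310]],62),"disc",L([[318,241]],22))
# disc by mask
m=r.silhouettes(f,"lid")[0]["mask"].astype(np.uint8)
cs=max(cv2.findContours(m,0,1)[0],key=len);e=cv2.fitEllipse(cs);print(e,bp(c,e[0],22))
f=r.grab_frame("scene");c=cam(f)
S=lambda p,z:bp(c,[[120+(q[0]+.5)/8-.5,320+(q[1]+.5)/8-.5] for q in p],z).round(1)
G=lambda p,z:bp(c,[[235+(q[0]+.5)/5-.5,205+(q[1]+.5)/5-.5] for q in p],z).round(1)
q=S([[190,85],[300,260]],62);print(q,q.mean(0),"tops",S([[215,68],[165,110],[328,240],[278,280]],62)); d=q[0]-q[1];print(np.arctan2(d[1],d[0]))
q=G([[553,188],[323,103],[488,235],[382,62]],165);print(q)
for i in (0,2): d=q[i]-q[i+1]; print((q[i]+q[i+1])/2,np.arctan2(d[1],d[0]), np.hypot(*d[:2]))
```

```text
[[711.6  23.2 165. ]
 [598.1  14.2 165. ]
 [701.  -15.8 165. ]
 [608.7  52.4 165. ]
 [683.9  43.5 165. ]
 [624.5 -10.2 165. ]]
[654.85  18.7  165.  ] 0.07912958309519741 113.85626904127854
[654.85  18.3  165.  ] -0.6363558835830546 114.76292955480002
[654.2   16.65 165.  ] 0.7350428898024421 80.07527708350436
base [[739.1 113.1  75. ]
 [751.8 -63.7  75. ]
 [508.9  96.   75. ]
 [515.6 -78.5  75. ]]
lip [[456.9  53.4  66. ]
 [464.  -45.9  66. ]] [[477.1  83.4  70. ]
 [488.3 -72.8  70. ]]
[[ 503.4 -356.7   22. ]
 [ 416.3 -330.4   22. ]] [ 459.85 -343.55   22.  ] -0.29324645463686544
barshade [[ 483.4 -339.8   62. ]
 [ 427.2 -322.3   62. ]] disc [[ 456.8 -342.    22. ]]
((418.91131591796875, 259.3191223144531), (32.6224365234375, 35.93510818481445), 134.84994506835938) [[ 457.77617312 -340.80149436   22.        ]]
[[ 427.4 -334.5   62. ]
 [ 487.9 -353.5   62. ]] [ 457.65 -344.     62.  ] tops [[ 429.2 -327.5   62. ]
 [ 427.3 -343.    62. ]
 [ 489.9 -345.9   62. ]
 [ 487.1 -360.2   62. ]]
2.837296685492904
[[710.4  23.8 165. ]
 [597.7  15.5 165. ]
 [698.7 -15.2 165. ]
 [607.3  53.1 165. ]]
[654.05  19.65 165.  ] 0.07351413165311484 113.00522111831818
[653.    18.95 165.  ] -0.641748262209861 114.1001752847033
```

```bash
cat >> h.py <<'E'
def to(xyz,yaw,s=None):
    s=s or r.sense(); R=Ro.from_euler("xyz",s["tcp_rot"])
    Rt=Ro.from_euler("xyz",[np.pi,0,yaw])
    print("at",s["clock"],s["eef_pos"].round(1),s["tcp_rot"].round(3),"F",s["contact_force"].round(1),"op",round(s["opening"],3))
    print("turn",np.degrees((R.inv()*Rt).as_rotvec()).round(1),"shift",R.inv().apply(np.array(xyz)-s["eef_pos"]).round(1))
E
python3 - <<'E'
from h import *
to([425,3,150],.07); to([425,3,50],.07)
E
```

```text
at 1.1 [ 157.6 -604.8  231.3] [ 3.142 -0.     0.255] F [ 0.4 -0.4 -0.2] op 1.003
turn [ 0.  -0.  10.6] shift [ 412.  -520.8   81.3]
at 1.1 [ 157.6 -604.8  231.3] [ 3.142 -0.     0.255] F [ 0.4 -0.4 -0.2] op 1.003
turn [ 0.  -0.  10.6] shift [ 412.  -520.8  181.3]
```

play_rows(moves=[[[0,0,10.6],[412,-521,81],0],[[0,0,10.6],[412,-521,81],0],[[0,0,10.6],[412,-521,81],0],[[0,0,10.6],[412,-521,81],0],[[0,0,10.6],[412,-521,81],0],[[0,0,10.6],[412,-521,81],0],[[0,0,10.6],[412,-521,81],0],[[0,0,10.6],[412,-521,81],0],[[0,0,10.6],[412,-521,81],0],[[0,0,10.6],[412,-521,81],0],[[0,0,10.6],[412,-521,81],0],[[0,0,10.6],[412,-521,81],0],[[0,0,10.6],[412,-521,81],0],[[0,0,10.6],[412,-521,81],0],[[0,0,10.6],[412,-521,81],0],[[0,0,10.6],[412,-521,81],0],[[0,0,10.6],[412,-521,120],0],[[0,0,10.6],[412,-521,160],0],[[0,0,10.6],[412,-521,181],0],[[0,0,10.6],[412,-521,181],0]])

```text
clock: 3.1
eef_pos: [422.4, 1.9, 48.3]
tcp_rot: [-3.141, 0.005, 0.068]
contact_force: [-0.5, 1.0, 0.3]
opening: 0.0
```

Run:
```python
from h import *
to([450,5,50],.07)
f=r.grab_frame("wrist"); cv2.imwrite("pics/w1.png",f["color"][:,:,::-1])
```

```text
at 3.1 [422.4   1.9  48.3] [-3.141  0.005  0.068] F [-0.5  1.   0.3] op 0.0
turn [-0.   0.3 -0.1] shift [27.8 -1.3 -1.8]
```

View pics/w1.png

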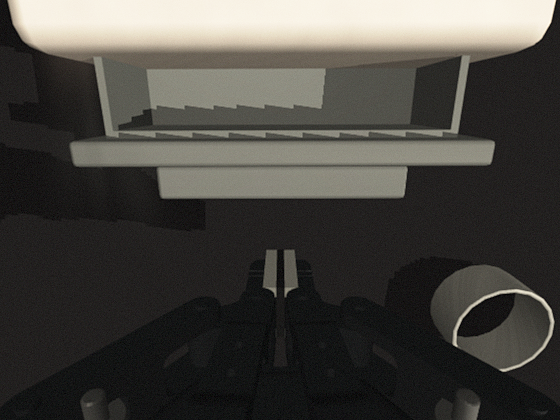

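Wrist view: shut fingers at (280,255), centred on the lip (160–405, row ~197) and square to it. The cutter on the right is clear. I'll push now.

play_rows(moves=[[[0,0,0],[10,0,0],0],[[0,0,0],[20,0,0],0],[[0,0,0],[26,0,0],0],[[0,0,0],[31,0,0],0],[[0,0,0],[36,0,0],0],[[0,0,0],[41,0,0],0],[[0,0,0],[46,0,0],0],[[0,0,0],[50,0,0],0],[[0,0,0],[52,0,0],0],[[0,0,0],[52,0,0],0]])

```text
clock: 4.15
eef_pos: [475.9, 5.6, 49.6]
tcp_rot: [-3.142, 0.002, 0.068]
contact_force: [0.2, -0.4, -0.3]
opening: 0.002
```

Run:
```python
from h import *
to([480,5,50],.07)
f=r.grab_frame("wrist"); cv2.imwrite("pics/w2.png",f["color"][:,:,::-1])
```

```text
at 4.15 [475.9   5.6  49.6] [-3.142e+00  2.000e-03  6.800e-02] F [ 0.2 -0.4 -0.3] op 0.002
turn [-0.   0.1 -0.1] shift [ 4.   0.9 -0.5]
```

View pics/w2.png

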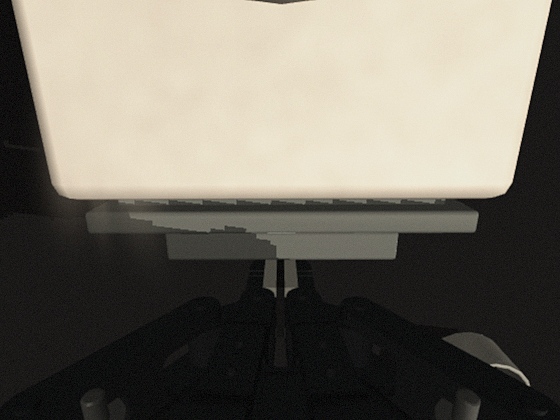

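The lip has moved with the fingers, and a small dark gap remains at row ~200. I'll creep on.

play_rows(moves=[[[0,0,0],[1,0,0],0],[[0,0,0],[2,0,0],0],[[0,0,0],[3,0,0],0],[[0,0,0],[4,0,0],0],[[0,0,0],[4,0,0],0]])

```text
clock: 4.7
eef_pos: [480.0, 5.8, 49.6]
tcp_rot: [3.142, 0.002, 0.068]
contact_force: [-1.9, 0.7, 0.4]
opening: 0.001
```

play_rows(moves=[[[0,0,0],[1,0,0],0],[[0,0,0],[2,0,0],0],[[0,0,0],[3,0,0],0],[[0,0,0],[3,0,0],0]])

```text
clock: 5.1
eef_pos: [480.5, 5.9, 49.2]
tcp_rot: [-3.141, 0.007, 0.068]
contact_force: [-8.3, -1.8, 5.2]
opening: 0.003
```

Run:
```python
from h import *
f=r.grab_frame("wrist"); cv2.imwrite("pics/w3.png",f["color"][:,:,::-1])
f=r.grab_frame("top"); cv2.imwrite("pics/t3.png",cv2.resize(f["color"][140:260,250:360,::-1],None,fx=5,fy=5,interpolation=2))
```

```text
(no output)
```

View pics/w3.png

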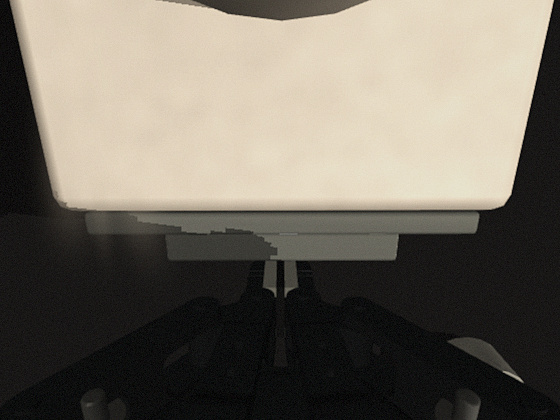

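play_rows(moves=[[[0,0,0],[2,0,0],0],[[0,0,0],[3,0,0],0],[[0,0,0],[3,0,0],0]])

```text
clock: 5.5
eef_pos: [480.5, 6.0, 48.7]
tcp_rot: [-3.141, 0.013, 0.068]
contact_force: [-11.3, -0.6, 7.6]
opening: 0.002
```

The gap is gone (panel flush at row ~210) and the force climbs without motion, so the drawer is shut. I'll back off and go to the lid.

Run:
```python
from h import *
to([455,6,55],.07); to([430,0,170],.07); to([458,-343,170],-.3)
```

```text
at 5.5 [480.5   6.   48.7] [-3.141  0.013  0.068] F [-11.3  -0.6   7.6] op 0.002
turn [-0.   0.7 -0.1] shift [-25.5  -1.7  -6. ]
at 5.5 [480.5   6.   48.7] [-3.141  0.013  0.068] F [-11.3  -0.6   7.6] op 0.002
turn [-0.   0.7 -0.1] shift [ -52.3    2.5 -120.7]
at 5.5 [480.5   6.   48.7] [-3.141  0.013  0.068] F [-11.3  -0.6   7.6] op 0.002
turn [ 0.1  0.7 21.1] shift [ -47.8  346.6 -120.8]
```

play_rows(moves=[[[0,0.7,0],[-25,0,-2],0],[[0,0.7,0],[-45,2,-35],0],[[0,0.7,0],[-52,2,-80],0],[[0,0.7,0],[-52,10,-121],1],[[0,0.7,21],[-48,347,-121],1],[[0,0.7,21],[-48,347,-121],1],[[0,0.7,21],[-48,347,-121],1],[[0,0.7,21],[-48,347,-121],1],[[0,0.7,21],[-48,347,-121],1],[[0,0.7,21],[-48,347,-121],1],[[0,0.7,21],[-48,347,-121],1],[[0,0.7,21],[-48,347,-121],1],[[0,0.7,21],[-48,347,-121],1]])

```text
clock: 6.8
eef_pos: [457.7, -344.0, 169.8]
tcp_rot: [3.14, 0.0, -0.3]
contact_force: [-0.5, 1.2, -0.3]
opening: 0.999
```

Run:
```python
from h import *
s=r.sense(); to([458,-343,43],-.3,s)
f=r.grab_frame("wrist"); cv2.imwrite("pics/w4.png",f["color"][:,:,::-1])
d=r.silhouettes(f,"lid"); c=cam(f,s)
for x in d[:2]: print(x["conf"],x["location"])
K=pr(c,[[458,-343,62]]);print(K)
f=r.grab_frame("top"); cv2.imwrite("pics/t4.png",cv2.resize(f["color"][140:260,250:360,::-1],None,fx=5,fy=5,interpolation=2))
```

```text
at 6.8 [ 457.7 -344.   169.8] [ 3.14  0.   -0.3 ] F [-0.5  1.2 -0.3] op 0.999
turn [ 0.1  0.  -0. ] shift [ 1.000e-01 -1.300e+00  1.268e+02]
0.6 [278.1, 191.7]
[[278.32403199 204.77295792]]
```

View pics/w4.png

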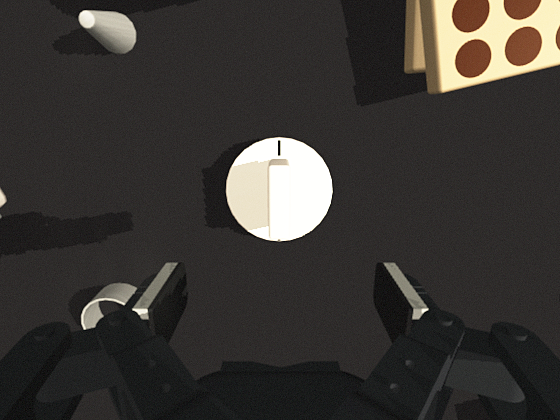

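View pics/t4.png

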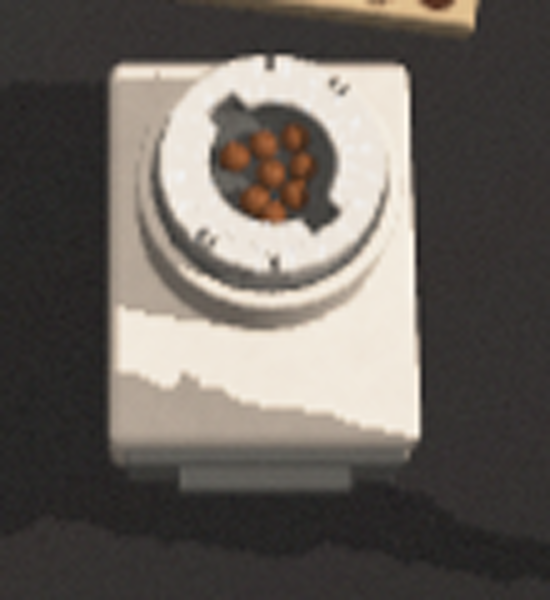

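Run:
```python
from h import *
s=r.sense()
f=r.grab_frame("wrist"); c=cam(f,s)
print(bp(c,[[279.5,189.5],[279,148],[279,241]],22), bp(c,[[279,161],[279,237]],62), pr(c,[[458,-343,22]]))
g=cv2.cvtColor(f["color"],cv2.COLOR_RGB2GRAY); m=(g>150).astype(np.uint8); m[:130]=0;m[250:]=0;m[:,:215]=0;m[:,345:]=0
cs=max(cv2.findContours(m,0,1)[0],key=len); e=cv2.fitEllipse(cs); print(e,bp(c,e[0],20))
to(list(bp(c,e[0],22)[0][:2])+[28],-.3,s)
cv2.imwrite("pics/w5.png",cv2.resize(f["color"][125:255,210:350,::-1],None,fx=5,fy=4,interpolation=2))
```

```text
[[ 460.36752691 -342.93562285   22.        ]
 [ 497.24361267 -353.78072517   22.        ]
 [ 410.71923181 -327.18725901   22.        ]] [[ 492.11864927 -352.2527888    62.        ]
 [ 430.64518627 -333.35877948   62.        ]] [[280.30723691 191.82723164]]
((280.8280944824219, 188.09072875976562), (102.97480010986328, 105.62076568603516), 90.73535919189453) [[ 460.82455058 -344.38211096   20.        ]]
at 6.95 [ 457.7 -342.2  170.1] [ 3.14e+00  1.00e-03 -2.97e-01] F [ 0.7  0.8 -0.2] op 1.006
turn [0.1 0.  0.2] shift [  4.2   0.9 142.1]
```

View pics/w5.png

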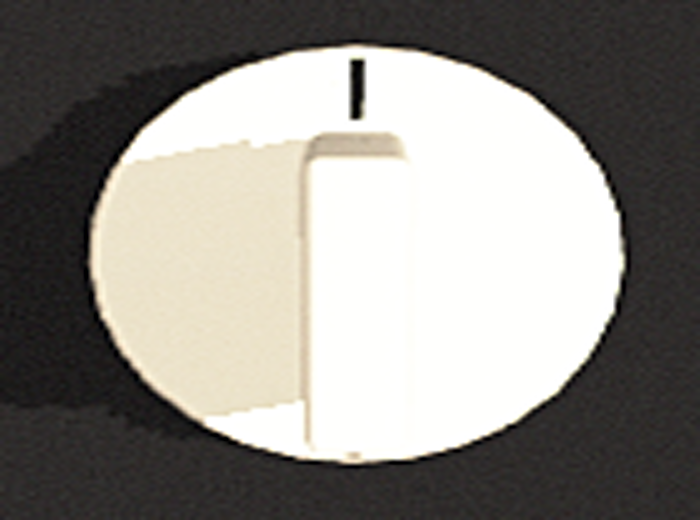

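Bar is parallel to the tool's x axis, at wrist column ~280, and needs about +3 mm in x. Descending and gripping.

play_rows(moves=[[[0,0,0],[3,0,45],0.6],[[0,0,0],[3,0,90],0.6],[[0,0,0],[3,0,120],0.6],[[0,0,0],[3,0,135],0.6],[[0,0,0],[3,0,141],0.6],[[0,0,0],[3,0,141],0.6],[[0,0,0],[3,0,141],0],[[0,0,0],[3,0,141],0],[[0,0,0],[3,0,141],0],[[0,0,0],[3,0,141],0],[[0,0,0],[3,0,141],0],[[0,0,0],[3,0,141],0]], newtons=60)

```text
clock: 8.2
eef_pos: [461.4, -343.9, 30.6]
tcp_rot: [3.139, -0.002, -0.297]
contact_force: [-0.8, -0.2, 6.5]
opening: 0.203
```

play_rows(moves=[[[0,0,0],[0,0,-10],0],[[0,0,0],[0,0,-40],0],[[0,0,0],[0,0,-80],0],[[0,0,0],[0,0,-120],0],[[0,0,0],[0,0,-160],0],[[0,0,0],[0,0,-200],0],[[0,0,0],[0,0,-230],0],[[0,0,0],[0,0,-230],0]])

```text
clock: 9.0
eef_pos: [462.9, -344.6, 266.3]
tcp_rot: [3.136, -0.01, -0.297]
contact_force: [0.4, 0.9, -2.4]
opening: 0.203
```

Run:
```python
from h import *
s=r.sense(); to([654,19,260],.77,s)
f=r.grab_frame("wrist"); cv2.imwrite("pics/w6.png",f["color"][:,:,::-1])
```

```text
at 9.0 [ 462.9 -344.6  266.3] [ 3.136 -0.01  -0.297] F [ 0.4  0.9 -2.4] op 0.203
turn [  0.6  -0.3 -61.1] shift [  76.2 -403.7    4.8]
```

View pics/w6.png

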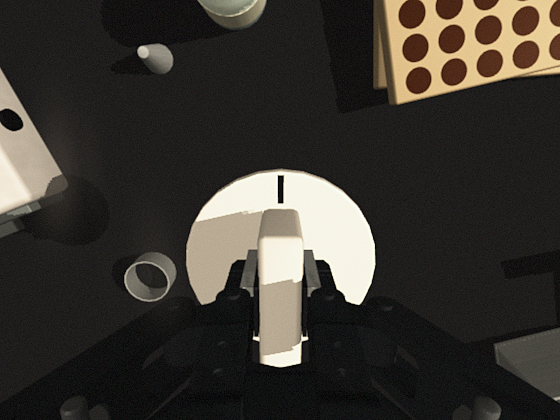

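Lid held by the bar, with its mark at (281,176) and the bar centred between the pads. I'll move to a view pose short of the mouth so both lid and collar show.

Run:
```python
from h import *
to([568,-64,345],.77)
```

```text
at 9.05 [ 461.9 -343.8  263.4] [ 3.137 -0.006 -0.297] F [ 0.   0.5 -4.2] op 0.202
turn [  0.4  -0.2 -61.2] shift [  20.  -298.3  -82.8]
```

play_rows(moves=[[[0,0,-8],[2,-30,-40],0],[[0,0,-16],[4,-70,-80],0],[[0.4,0,-24],[7,-110,-83],0],[[0.4,0,-32],[10,-150,-83],0],[[0.4,0,-40],[13,-190,-83],0],[[0.4,0,-48],[16,-230,-83],0],[[0.4,0,-56],[18,-270,-83],0],[[0.4,-0.2,-61.2],[20,-298,-83],0],[[0.4,-0.2,-61.2],[20,-298,-83],0],[[0.4,-0.2,-61.2],[20,-298,-83],0],[[0.4,-0.2,-61.2],[20,-298,-83],0],[[0.4,-0.2,-61.2],[20,-298,-83],0]])

```text
clock: 10.25
eef_pos: [567.4, -65.2, 344.8]
tcp_rot: [-3.141, 0.001, 0.769]
contact_force: [-0.3, 0.9, -3.5]
opening: 0.2
```

Run:
```python
from h import *
s=r.sense(); to([654,19,260],.77,s)
f=r.grab_frame("wrist"); cv2.imwrite("pics/w7.png",f["color"][:,:,::-1])
np.save("pics/w7.npy",f["color"]); c=cam(f,s); np.savez("pics/w7c.npz",K=c[0],R=c[1],t=c[2])
```

```text
at 10.25 [567.4 -65.2 344.8] [-3.141e+00  1.000e-03  7.690e-01] F [-0.3  0.9 -3.5] op 0.2
turn [-0.   0.  -0.1] shift [120.9  -0.2  84.7]
```

View pics/w7.png

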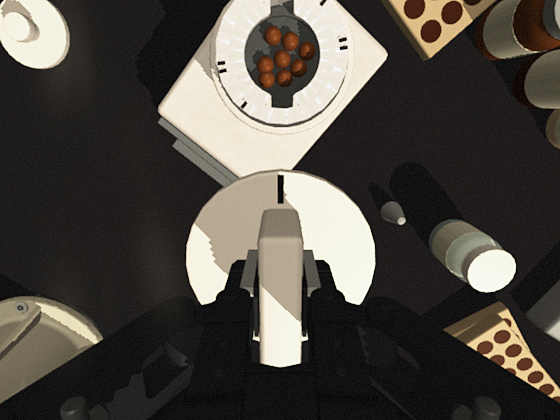

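Run:
```python
import cv2,numpy as np
im=np.load("pics/w7.npy")[:,:,::-1]
cv2.imwrite("pics/w7a.png",cv2.resize(im[0:135,200:360],None,fx=4.4,fy=4.4,interpolation=2))
cv2.imwrite("pics/w7b.png",cv2.resize(im[160:380,180:380],None,fx=2.7,fy=2.7,interpolation=2))
```

```text
(no output)
```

View pics/w7a.png

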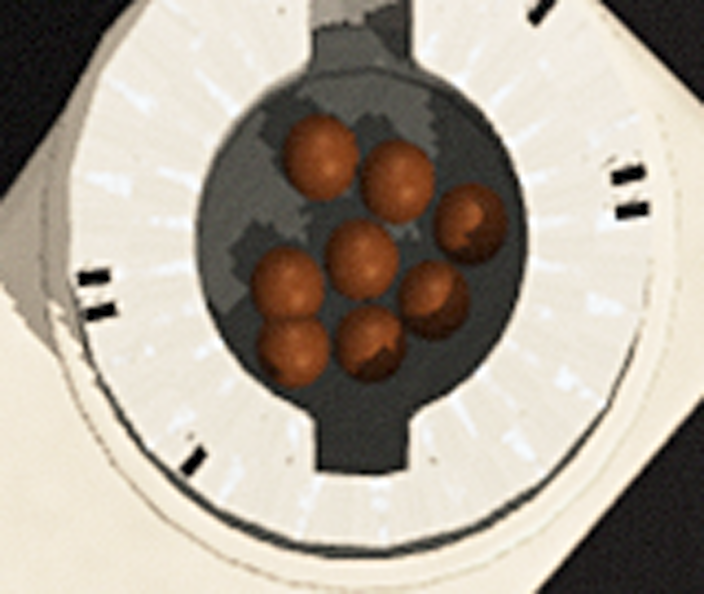

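View pics/w7b.png

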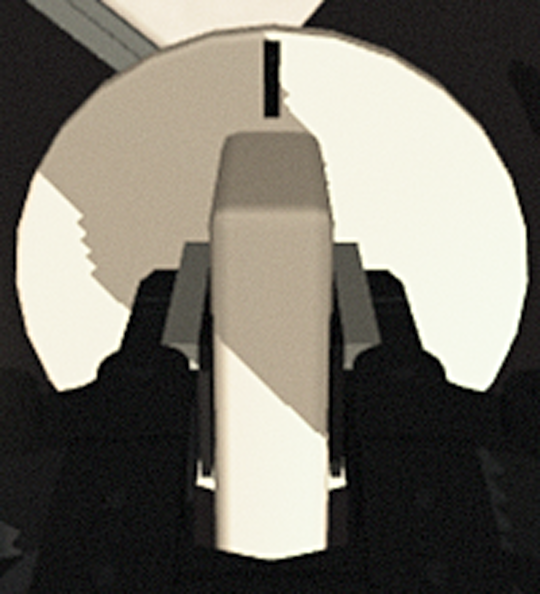

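```bash
cat > m.py <<'E'
from h import *
from scipy.optimize import least_squares
z=np.load("pics/w7c.npz"); c=(z["K"],z["R"],z["t"])
tcp=np.array([567.4,-65.2,344.8]); yaw=.769
ex=np.array([np.cos(yaw),np.sin(yaw)]); ey=np.array([np.sin(yaw),-np.cos(yaw)])
def tl(P): d=P[:,:2]-tcp[:2]; return np.c_[d@ex,d@ey]
A=lambda p,h:tl(bp(c,[[200+(q[0]+.5)/4.4-.5,(q[1]+.5)/4.4-.5] for q in p],h))
mk=A([[542,10],[194,461],[629,192],[96,293]],165); print(mk.round(1))
ctr=[(mk[0]+mk[1])/2,(mk[2]+mk[3])/2]; print("centres by marks",ctr)
for i in (0,2): d=mk[i]-mk[i+1]; print("ang deg in tool(x fwd,y right)",np.degrees(np.arctan2(d[1],d[0])),np.hypot(*d))
sl=A([[311,45],[412,45],[315,465],[408,465],[315,430],[408,430]],165); print("slot",sl.round(1))
m=A([[197,235],[527,235],[217,310],[500,330],[260,370],[460,370],[230,140],[470,110]],165)
s=least_squares(lambda q:np.hypot(*(m-q[:2]).T)-q[2],[120,0,35]); print("mouth",s.x,s.fun.round(1))
# lid
g=cv2.cvtColor(np.load("pics/w7.npy"),cv2.COLOR_RGB2GRAY).astype(float)
pts=[]
for a in list(np.radians(np.r_[-20:22:4, ]))+list(np.radians(np.r_[160:205:4])):
    rr=np.arange(80,110,.25); u=281+rr*np.cos(a); v=262-rr*np.sin(a)
    p=cv2.remap(g.astype(np.float32),u.astype(np.float32)[None],v.astype(np.float32)[None],1)[0]
    k=np.argmin(np.convolve(np.diff(p),np.ones(4),'same')); pts.append([u[k],v[k]])
pts+= [[180+270/2.7,160+29/2.7],[180+390/2.7,160+61/2.7]]
for lz in (344.8-30.6+22,):
    q=tl(bp(c,pts,lz)); s=least_squares(lambda w:np.hypot(*(q-w[:2]).T)-50,[0,0],loss="soft_l1"); print("lid",s.x,s.fun.round(1))
    s=least_squares(lambda w:np.hypot(*(q-w[:2]).T)-w[2],[0,0,50],loss="soft_l1"); print("lid",s.x)
B=lambda p,h:tl(bp(c,[[180+(q[0]+.5)/2.7-.5,160+(q[1]+.5)/2.7-.5] for q in p],h))
print("mark",B([[272,42],[272,117]],lz),"bartop",B([[216,207],[330,207],[215,545],[330,545]],344.8-30.6+62))
E
python3 m.py
```

```text
[[164.1  38.8]
 [ 78.  -33.7]
 [131.1  58.1]
 [111.8 -53.3]]
centres by marks [array([121.0776448 ,   2.50363716]), array([121.49203106,   2.3803693 ])]
ang deg in tool(x fwd,y right) 40.113179320681446 112.52962073667655
ang deg in tool(x fwd,y right) 80.16558958460372 113.0256794184705
slot [[157.9  -7.5]
 [157.9  12.8]
 [ 77.2  -7.4]
 [ 77.2  12.9]
 [ 84.5  -7.3]
 [ 84.5  12.8]]
mouth [121.74696692   2.83294929  33.54710896] [ 0.9  0.9 -0.1  0.4 -0.3 -0.8 -0.4 -0.6]
lid [-3.81614465  1.09170112] [-0.6 -0.9 -0.5 -0.8 -0.4 -0.7 -0.7 -0.5 -0.5 -0.4 -0.1 -0.3 -0.4 -0.3
 -0.3 -0.5 -0.5 -0.7 -0.5 -0.7 -0.7 -0.8 -0.6  0.2 -0.8]
lid [-3.38039912  1.05688611 49.4462171 ]
mark [[44.15947497  1.16488744]
 [30.2435996   1.17130569]] bartop [[ 29.10946341  -6.67855826]
 [ 29.10622226   9.14504555]
 [-28.57525365  -7.90680119]
 [-28.58501891  10.30751406]]
```

play_rows(moves=[[[0,0,0],[30,0,0],0],[[0,0,0],[70,0,30],0],[[0,0,0],[105,0.5,60],0],[[0,0,0],[123.5,0.5,90],0],[[0,0,0],[123.5,0.5,120],0],[[0,0,0],[123.5,0.5,136],0],[[0,0,0],[123.5,0.5,139],0],[[0,0,0],[123.5,0.5,139],0],[[0,0,0],[123.5,0.5,139],0]])

```text
clock: 11.2
eef_pos: [657.4, 19.7, 207.9]
tcp_rot: [3.14, -0.002, 0.768]
contact_force: [-0.5, 0.7, -2.9]
opening: 0.202
```

Run:
```python
from h import *
s=r.sense(); to([654,19,195],.769,s)
for n,b,k in [("top",(140,220,265,345),7),("scene",(190,270,270,370),7),("wrist",(0,420,0,560),1)]:
    f=r.grab_frame(n); np.save(f"pics/h_{n}.npy",f["color"]); cv2.imwrite(f"pics/h_{n}.png",cv2.resize(f["color"][b[0]:b[1],b[2]:b[3],::-1],None,fx=k,fy=k,interpolation=2))
print(r.sense()["eef_pos"])
```

```text
at 11.2 [657.4  19.7 207.9] [ 3.14e+00 -2.00e-03  7.68e-01] F [-0.5  0.7 -2.9] op 0.202
turn [ 0.1 -0.1 -0. ] shift [-3.  -1.8 12.9]
[657.20578459  20.03418913 207.58216326]
```

View pics/h_top.png

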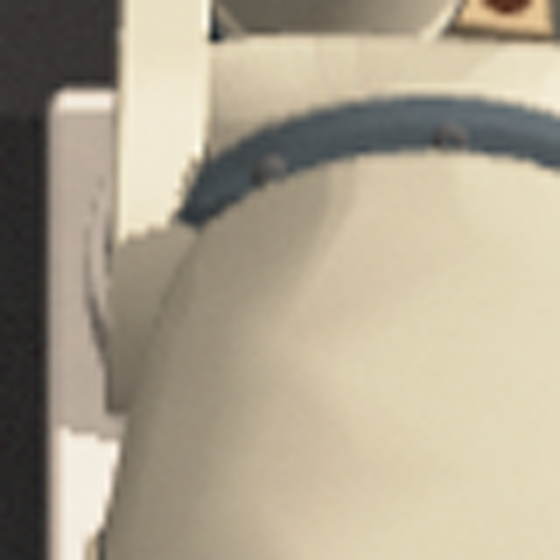

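View pics/h_scene.png

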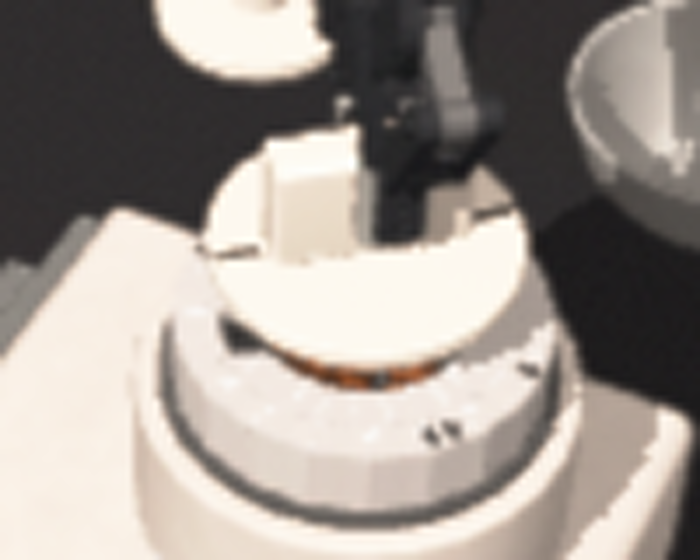

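View pics/h_wrist.png

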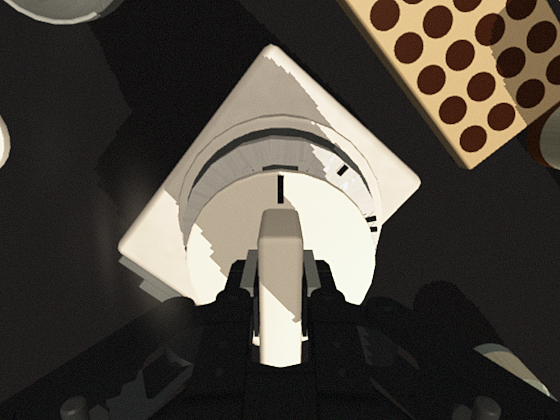

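Run:
```python
from h import *
im=np.load("pics/h_wrist.npy")[:,:,::-1]
cv2.imwrite("pics/h_w2.png",cv2.resize(im[110:260,175:385],None,fx=3.6,fy=3.6,interpolation=2))
f=r.grab_frame("scene"); c=cam(f); from scipy.optimize import least_squares
S=lambda p,z:bp(c,[[270+(q[0]+.5)/7-.5,190+(q[1]+.5)/7-.5] for q in p],z)
q=S([[205,220],[225,290],[270,335],[315,355],[365,365],[410,362],[450,350],[500,310],[520,275],[527,240]],199.2)[:,:2]
s=least_squares(lambda w:np.hypot(*(q-w[:2]).T)-50,[655,19]); print("disc",s.x,s.fun.round(1))
m=S([[200,248],[262,250],[473,216],[512,208]],199.2);print(m.round(1), ((m[0]+m[3])/2).round(1))
q=S([[540,372],[441,432]],165); print("marks",q)
```

```text
disc [654.78660769  14.6845514 ] [ 0.5 -1.8 -0.5  0.1  1.   0.9  0.5 -1.4 -1.2  0.5]
[[612.4 -14.2 199.2]
 [629.2  -4.8 199.2]
 [678.   42.9 199.2]
 [686.8  52.6 199.2]] [649.6  19.2 199.2]
marks [[713.88184175  24.19822506 165.        ]
 [698.99020548 -14.01781232 165.        ]]
```

View pics/h_w2.png

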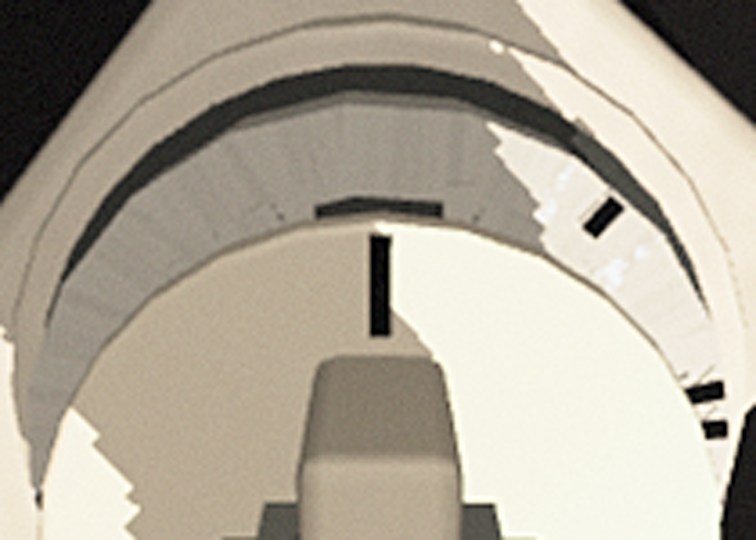

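Run:
```python
from h import *
from scipy.optimize import least_squares
s=r.sense(); f=r.grab_frame("wrist")
s["eef_pos"]=np.array([657.3,19.8,207.7]); s["tcp_rot"]=np.array([np.pi,0,.768])
c=cam(f,s); yaw=.768
ex=np.array([np.cos(yaw),np.sin(yaw)]); ey=np.array([np.sin(yaw),-np.cos(yaw)])
def A(p,h):
    P=bp(c,[[175+(q[0]+.5)/3.6-.5,110+(q[1]+.5)/3.6-.5] for q in p],h); d=P[:,:2]-s["eef_pos"][:2]; return np.c_[d@ex,d@ey]
sl=A([[317,208],[442,206],[345,199],[415,199]],165); print("slot",sl.round(1), "=> mouth x",sl[2:,0].mean()-46)
mk=A([[603,217],[706,391],[716,429]],165); print("pulse",mk.round(1),"ctr",mk[0]-56.4*np.array([np.cos(.7),np.sin(.7)]))
dm=mk[1:].mean(0); print("lockctr",dm-56.4*np.array([np.cos(1.4),np.sin(1.4)]))
ri=A([[240,130],[345,97],[430,105],[575,157],[48,310],[705,300]],165); w=least_squares(lambda w:np.hypot(*(ri-w[:2]).T)-61,[0,0]);print("collar",w.x,w.fun.round(1))
h=199.1
d=A([[385,221],[230,247],[150,300],[545,245],[620,290],[665,340],[70,408]],h); w=least_squares(lambda w:np.hypot(*(d-w[:2]).T)-50,[0,0]);print("disc",w.x,w.fun.round(1))
print("mark",A([[380,234],[380,336]],h), "barfront bottom",A([[380,357]],h),"top",A([[380,460]],h+40))
```

```text
slot [[41.9 -9.1]
 [42.2 11.2]
 [43.3 -4.6]
 [43.3  6.8]] => mouth x -2.662285013381222
pulse [[40.4 37.4]
 [10.4 56.6]
 [ 3.5 58.9]] ctr [-2.75063727  1.06071136]
lockctr [-2.62664719  2.21541486]
collar [-1.9292781   0.90485272] [-0.5  0.7 -0.2 -0.2  0.2  0.2]
disc [-2.81441986  2.3770996 ] [-0.9  0.3  0.2  0.3  0.4 -0.1  0. ]
mark [[44.49781047  1.05269565]
 [30.30988856  1.0566467 ]] barfront bottom [[27.29317511  1.05748679]] top [[28.68109604  0.98599774]]
```

Wrist view: lid mark (280.4) and slot (280.4) columns agree, and the mouth and disc centres agree within about 0.5 mm. Going down.

play_rows(moves=[[[0,0,0],[0.4,0,5],0],[[0,0,0],[0.4,0,9],0],[[0,0,0],[0.4,0,12],0],[[0,0,0],[0.4,0,14],0],[[0,0,0],[0.4,0,16],0],[[0,0,0],[0.4,0,18],0],[[0,0,0],[0.4,0,18],0]])

```text
clock: 12.15
eef_pos: [657.0, 20.4, 188.6]
tcp_rot: [3.141, -0.0, 0.769]
contact_force: [-0.2, -0.0, -3.3]
opening: 0.196
```

play_rows(moves=[[[0,0,0],[0,0,2],0],[[0,0,0],[0,0,4],0],[[0,0,0],[0,0,6],0],[[0,0,0],[0,0,7.5],0],[[0,0,0],[0,0,8],0],[[0,0,0],[0,0,8],0]])

```text
clock: 12.75
eef_pos: [657.1, 20.3, 181.7]
tcp_rot: [3.141, -0.001, 0.769]
contact_force: [-2.8, -0.8, 5.6]
opening: 0.2
```

Run:
```python
from h import *
s=r.sense(); to([657,20,180],.07,s); print(s["wrist_torque"])
for n,b,k in [("scene",(190,270,270,370),7),("wrist",(0,420,0,560),1)]:
    f=r.grab_frame(n); cv2.imwrite(f"pics/i_{n}.png",cv2.resize(f["color"][b[0]:b[1],b[2]:b[3],::-1],None,fx=k,fy=k,interpolation=2))
```

```text
at 12.75 [657.1  20.3 181.7] [ 3.141e+00 -1.000e-03  7.690e-01] F [-2.8 -0.8  5.6] op 0.2
turn [ 0. -0. 40.] shift [-0.3  0.2  1.7]
[0.16477671 0.61959359 0.06081701]
```

View pics/i_scene.png

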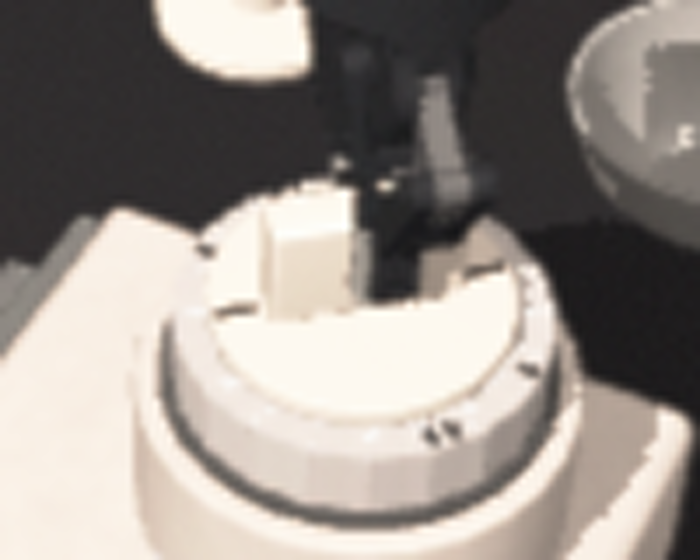

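View pics/i_wrist.png

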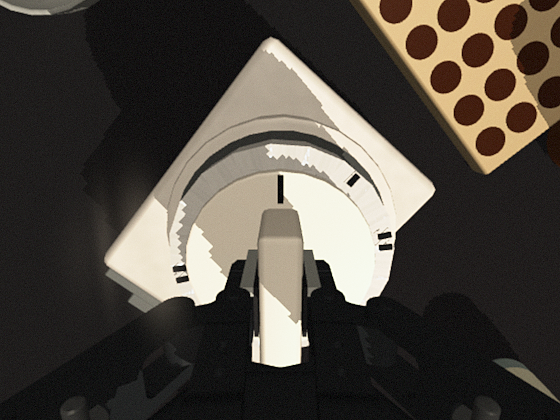

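Lid is fully home: TCP z is 181.7 against 181.6 expected, the disc sits on the collar in both views, and the bar lies along the slot line. Twisting clockwise about the lid axis, in stages.

play_rows(moves=[[[0,0,4],[0,0.2,0],0],[[0,0,8],[0,0.3,0],0],[[0,0,12],[0,0.5,0],0],[[0,0,16],[-0.1,0.7,0],0],[[0,0,20],[-0.2,0.9,0],0],[[0,0,24],[-0.2,1.0,0],0],[[0,0,27],[-0.3,1.1,0],0],[[0,0,30],[-0.3,1.2,0],0],[[0,0,30],[-0.3,1.2,0],0]], newtons=80)

```text
clock: 13.75
eef_pos: [658.1, 18.9, 181.9]
tcp_rot: [3.14, -0.002, 0.245]
contact_force: [2.3, -2.0, -1.6]
opening: 0.199
```

Run:
```python
from h import *
s=r.sense(); to([657,20,181.5],.07,s); print(s["wrist_torque"])
for n,b,k in [("scene",(190,270,270,370),7),("wrist",(0,420,0,560),1)]:
    f=r.grab_frame(n); cv2.imwrite(f"pics/j_{n}.png",cv2.resize(f["color"][b[0]:b[1],b[2]:b[3],::-1],None,fx=k,fy=k,interpolation=2))
```

```text
at 13.75 [658.1  18.9 181.9] [ 3.14e+00 -2.00e-03  2.45e-01] F [ 2.3 -2.  -1.6] op 0.199
turn [ 0.1 -0.1 10. ] shift [-0.9 -1.3  0.4]
[-0.33950778 -0.27590447  0.07839628]
```

View pics/j_wrist.png

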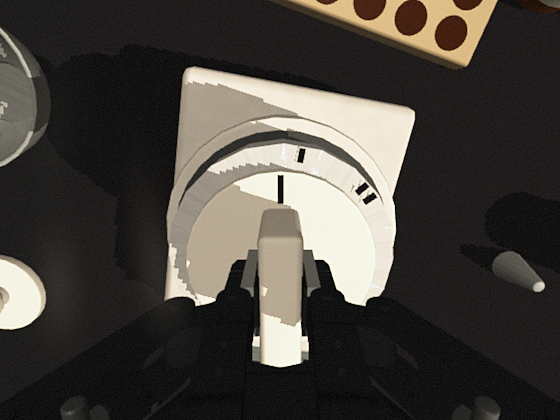

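The lid mark (281,190) has followed the gripper. The single mark is at (301,155), about 10° further, and the spring torque of ~0.08 N m is as expected. Finishing the turn.

play_rows(moves=[[[0,0,3],[0,0.1,0],0],[[0,0,6],[0,0.3,0],0],[[0,0,8.5],[0,0.4,0],0],[[0,0,10.3],[0,0.5,0],0],[[0,0,10.3],[0,0.5,0],0],[[0,0,10.3],[0,0.5,0],0]])

```text
clock: 14.45
eef_pos: [658.3, 18.4, 181.9]
tcp_rot: [3.141, -0.002, 0.069]
contact_force: [0.8, -2.5, -2.3]
opening: 0.201
```

Run:
```python
from h import *
s=r.sense(); to([657,20,181.5],.067,s); print(s["wrist_torque"])
for n,b,k in [("scene",(190,270,270,370),7),("wrist",(110,260,175,385),3.6)]:
    f=r.grab_frame(n); cv2.imwrite(f"pics/k_{n}.png",cv2.resize(f["color"][b[0]:b[1],b[2]:b[3],::-1],None,fx=k,fy=k,interpolation=2))
```

```text
at 14.45 [658.3  18.4 181.9] [ 3.141e+00 -2.000e-03  6.900e-02] F [ 0.8 -2.5 -2.3] op 0.201
turn [ 0.  -0.1  0.1] shift [-1.2 -1.7  0.4]
[-0.47010343 -0.15960172  0.14785688]
```

View pics/k_wrist.png

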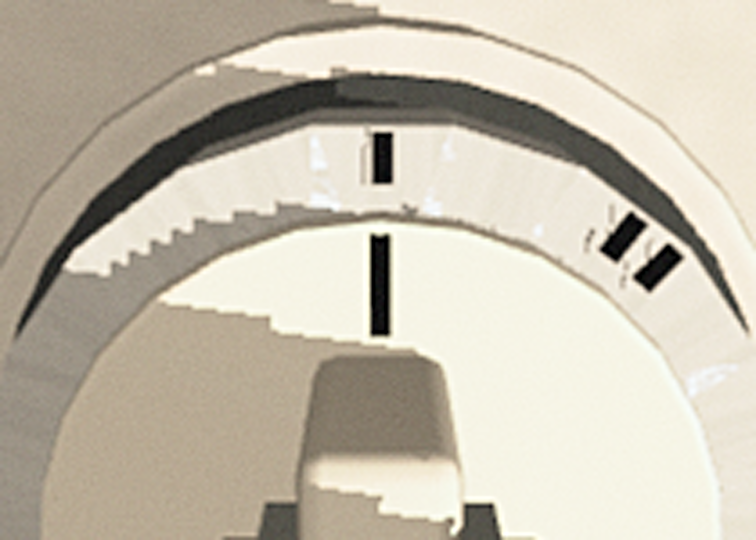

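View pics/k_scene.png

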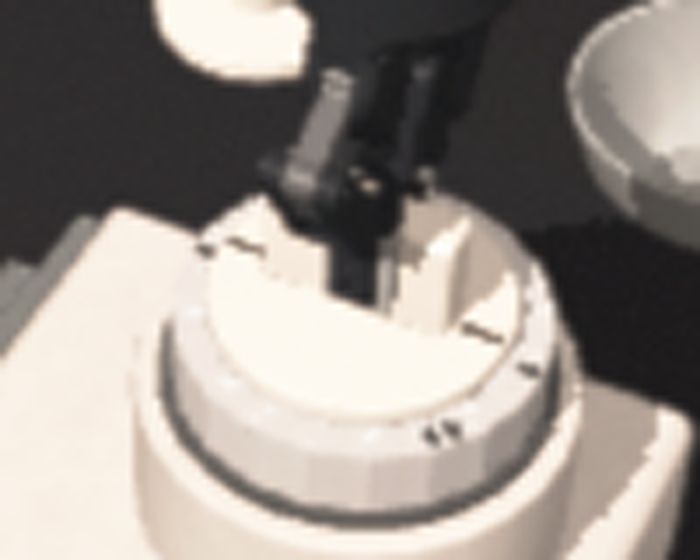

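play_rows(moves=[[[0,0,0.8],[0,0,0.6],0],[[0,0,0.8],[0,0,0.6],0],[[0,0,0.8],[0,0,0.6],0],[[0,0,0.8],[0,0,0.6],0]])

```text
clock: 14.95
eef_pos: [658.3, 18.4, 181.7]
tcp_rot: [3.141, -0.002, 0.054]
contact_force: [-2.3, -4.0, 5.7]
opening: 0.199
```

Run:
```python
from h import *
s=r.sense(); to([657,20,181.5],.067,s); print(s["wrist_torque"])
f=r.grab_frame("wrist"); cv2.imwrite("pics/l_w.png",cv2.resize(f["color"][110:260,175:385,::-1],None,fx=3.6,fy=3.6,interpolation=2))
f=r.grab_frame("scene"); cv2.imwrite("pics/l_s.png",f["color"][:,:,::-1])
```

```text
at 14.95 [658.3  18.4 181.7] [ 3.141e+00 -2.000e-03  5.400e-02] F [-2.3 -4.   5.7] op 0.199
turn [ 0.  -0.1 -0.7] shift [-1.2 -1.6  0.2]
[-0.35651394  0.38799132  0.23509981]
```

View pics/l_w.png

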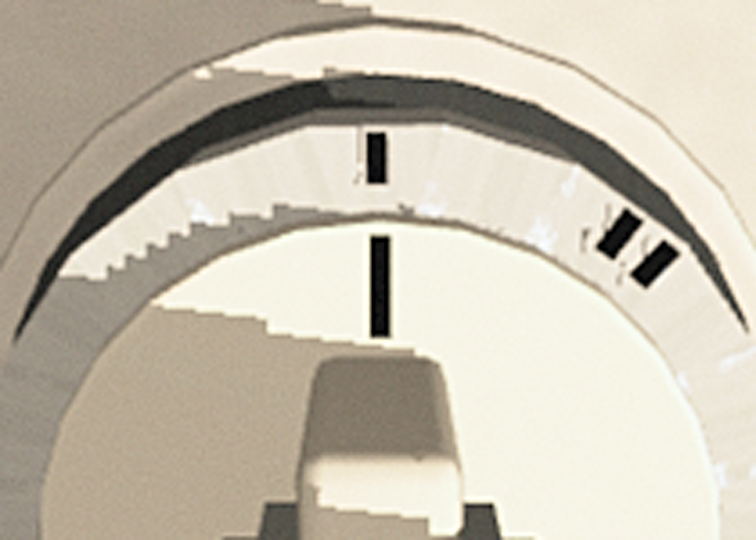

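View pics/l_s.png

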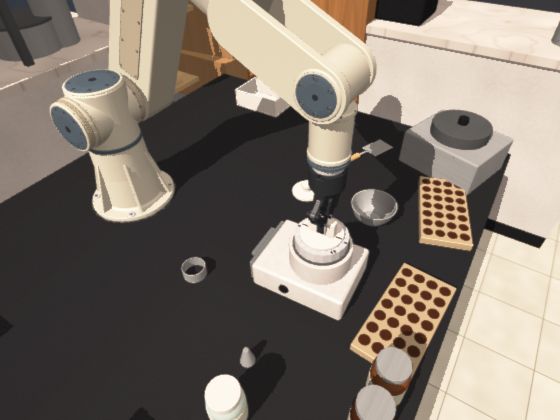

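The lid mark (380) and rim mark (376) line up within about 1°. The lid is home, the drawer shut and the bystanders untouched.

```bash
python3 -c "
from rig import r
print(r.sign_off())"
```

```text
the job is handed in; nothing more can be done
None
```

I finished the job and handed it in at about 15 s on the robot clock. The gripper still holds the lid at the pulse position with an 80 N grip.

- **Drawer:** I pushed it in until it stopped at its hard stop. The push force rose to about 11 N with no further motion, and the wrist and top pictures showed the front flush.
- **Lid placement:** The lid went down through the slots with almost no force. It is fully home: the tool height was 181.7 mm against 181.6 mm expected.
- **Twist:** I turned it clockwise by 0.715 rad by the wrist reading. In the last picture the lid's mark is about 1° past the single mark, well short of the double mark. I put it slightly past on purpose, because the lugs have about 0.05 rad of play in the ring.
- **Other objects:** Those visible in the last scene picture look unmoved. I checked this by eye, not by measurement.

**Readings that disagreed:**
- **Position estimates:** The cameras differed by 2 to 3 mm on the mouth's position and the lid's place in the grip. I aligned the lid using the wrist view with lid and slot in the same picture.
- **Twist torque:** The last twist reading was about 0.24 N m at the wrist, more than the spring's 0.10 N m. I put this down to the light downward press and sideways load, and did not check it further.

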